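# Take the intake filter out of the pressure-test console

## Robot

A 7-joint arm with a two-finger parallel gripper is mounted at the origin on the work surface. World frame = base frame: x ahead of the robot, y to its left, z up, the work surface at z = 0. Lengths are in m, angles in rad, forces in N, time in s.
With the tool pointing down it reaches from about 0.425 to 0.95 m from the base axis. Payload 4.7 kg.
Tool frame: the origin (TCP) lies between the finger pads; the fingertips stand 25 mm ahead of it and the grasp point (between the pads) lies 6 mm ahead of it; x points along the fingers, z is the direction in which the jaws open and shut, and the axes are right-handed (so a half turn about x gives the same grasp; the last joint's range is limited). The gripper opens to 85 mm and grips with 20 to 120 N. Pads are 22 mm wide; open, the fingers measure 114 mm over their backs; the gripper's body (76 mm by 85 mm) begins 54 mm behind the grasp point. The pads swing forward as they close: fully open they stand 13 mm farther back than shut.
Start: joints at [1.141, 0.469, -0.049, 1.532, 0.024, 1.141, -0.082], TCP at [0.263, -0.622, 0.227] pointing down, gripper open.
Joint ranges: [-2.59, 2.59], [-0.33, 1.99], [-1.39, 1.29], [0.1, 2.45], [-1.04, 4.18], [0.21, 1.99], [-2.66, 2.66]. Speed limits (rad/s): [2.57, 2.57, 3.14, 3.14, 3.14, 3.14, 3.14].

## Interface

Orientations are given as a 3x3 rotation matrix whose columns are the frame's x, y, z axes.
In Python, from rig import * gives the robot as it stands. Calls block until the motion is done:
- movep(position, orientation): joint-space move of the TCP to a pose.
- move_l(position, attitude=None, feed=0.15, until_force=None): straight line of the TCP; attitude=None keeps the orientation; feed is the mean speed in m/s. With until_force (N) it stops when the force on the tool has changed by that much, and returns True; else False.
- move_joints(angles): joint-space move.
- command_gripper(opening, newtons=None): finger opening in m; newtons is the grip in N (None keeps the last); returns when the fingers have stopped.
- sleep(seconds).
- inverse_kinematics(position, orientation): joint angles nearest the present ones, or None.
- sense(): the state.
- camera(name): name is "scene" or "top" or "wrist"; returns (picture, depth): 480x640x3 uint8, red, green, blue; 480x640 float32, m along the optical axis (not along the pixel's ray), 0 where there is no reading.
- camera_params(name): a dict with "K" (3x3 intrinsics, pixels), "position" and "rotation" of the camera in the world; the wrist camera has in their place "tool_from_camera" (4x4, takes a point from camera to tool coordinates, whose origin is the TCP and whose axes are the tool frame's). Camera axes: x right, y down, z forward; pixel columns grow to the right and rows downward; lengths in m; the calibration is good to about 2 mm. The wrist camera is an equidistant fisheye: a pixel r from the principal point sees the ray r / f radians off the axis. A picture is of the moment at which its call begins: read the wrist's pose just before it. camera_params takes no time and is no camera call.
A pose or a line that the arm cannot do raises Unreachable and nothing moves.
- finish_job(): hands the job in, once; it reports no verdict.
The state is a dict: "time_s": time; "joint_pos": joint angles; "qd": joint speeds; "joint_efforts": joint torques, N m; "position": TCP position; "tcp_rot": TCP orientation; "wrist_force": force on the tool from outside, world axes, zero at the start; "ft_torque": the same for the moment, N m; "finger_gap": finger opening in m.
Only numpy, scipy, OpenCV 4.12 (cv2) and the standard library are available. Lean on these libraries where they do the work, as an engineer would, in place of code of your own. Each camera call takes 0.05 s, during which the arm holds its last target. There are 200 camera calls.

## Task

Take the intake filter out of the pressure-test console: swing the small tab aside until it is well clear of the filter, then raise the near edge, draw the filter out from under the fixed strip at its far edge without forcing it, and lift it clear. Carry it over by its handle and set it down gently, flat and handle up, inside the empty steel tray, and let go. Leave the tab swung aside and everything else where it is.

Things in the scene. Friction and masses are not known exactly. Their poses are not given: they have to be found in the camera images.
- console: grey steel pressure-test console, fixed, its flat deck 140 mm above the bench. Origin on the bench under the centre of the filter well; x from its front (operator's side, towards the robot) to its back, y to its left, z up. Front at x = -140, back +265, sides y = +-150 mm. Beyond x = 110 the deck carries a bolted flange 36 mm high and two gauges up to 175 mm above the deck
- well (a point): centre of the filter well, at deck height. The well is 156 (x) by 116 (y) mm, 3 mm clear of the filter all round; on its ledge 12 mm down the filter sits flush with the deck. The near edge must first rise above the deck (6 to 9 degrees of tilt about the far edge; it binds under the keeper near 11), then the filter is drawn about 20 mm towards -x, then lifted
- keeper: fixed keeper strip: a steel strip on the deck, 90 mm long in y, that covers the filter's far (+x) edge by 14 mm with a gap of only 2.5 mm above the filter. Origin at the middle of its lower front edge; from there it reaches 34 mm towards +x; its top is 6.5 mm above the deck. It stops the filter from going straight up; pulling the filter hard against it would bend it
- tab (a joint): angle of the swing tab (rad, anticlockwise from above). At 0 it points along the console's +x over the middle of the filter's near edge and holds it down; it starts within 0.3 of that. It swings aside only towards the console's +y (left), to a stop at 1.9; the other way it stops at -0.4. Clear of the filter above 1.2. It stays where it is left and takes about 2 N at its stud
- tab_pivot (a point): the tab's pivot, axis vertical, at deck height, 105 mm in front (-x) of the console's origin, 30 mm in front of the filter's near edge. The tab is a flat steel bar 16 mm wide, 2 to 8 mm above the deck, reaching 46 mm from the pivot over the filter and 11 mm behind it; a screw head on the pivot stands 10 mm above the deck
- tab_stud (a point): top centre of the upright round thumb stud on the tab, 10 mm diameter, 36 mm from the pivot, standing from 8 to 28 mm above the deck; push it to turn the tab
- filter: framed mesh filter panel, loose, 150 (x) by 110 (y) by 12 mm, about 0.3 kg. Origin at the centre of its underside; z up out of its face. It starts seated in the console's well with its axes along the console's, its underside 128 mm above the bench
- filter_handle (a point): middle of the handle's cross bar: a bow handle on top of the filter over its centre, a flat upright strap 10 mm thick (x), 22 mm high and 80 mm long along the filter's y, its centre 37 mm above the filter's underside (25 above its top face), with 14 mm open beneath it; 64 mm between its two legs
- tray: empty shallow sheet-steel tray, fixed, on the other side from the console, 240 (x) by 200 (y) mm outside, walls 3 mm thick and 24 mm high, floor 3 mm. Origin at the centre of its underside, x along its long side
- wrench: bystander: steel wrench 200 mm long lying on the console's deck left of the filter
- adaptor: bystander: brass hexagon adaptor, 46 mm high, 32 mm across, standing on the console's deck right of the tab. Origin at its foot
- calibrator: bystander: black hand-held calibrator 100 x 75 x 30 mm, on the bench in front of the tray (robot's side)
- spring: bystander: coil spring, 57 mm diameter, 85 mm high, standing on the bench in front of the tray (robot's side)

How it is judged:
By the outcome, as a careful person would: the job done as asked, in the order asked, and still so for the second after the job is handed in, with the robot touching nothing.
It also fails if it takes over 61 s, if anything falls off the work surface, if the arm or the gripper's body presses on something with over 40 N, if the wrist force passes 120 N, or if a joint passes its speed limit or range.

## Working session

There is one attempt and no reset: what is moved stays moved. The work goes in short steps, each a Python script; the robot and the scene stay as the last script left them, time stands still between calls to the robot, and variables do not carry over. Pictures are saved under pics/ and viewed, on a budget of 10 in all, crops included, one or two more only if the job needs it, and the job is handed in when it is done.

```bash
mkdir -p pics; ls; python3 - <<'E'
from rig import *
import cv2, numpy as np
for n in ("scene","top"):
    p,d=camera(n); cv2.imwrite(f"pics/{n}0.png",p[:,:,::-1]); np.save(f"pics/{n}0.npy",d)
    c=camera_params(n); print(n,c["K"].tolist(),np.round(c["position"],4),np.round(c["rotation"],4).tolist())
c=camera_params("wrist");print(c)
s=sense();print(s["time_s"],s["position"],np.round(s["tcp_rot"],3),s["finger_gap"],s["wrist_force"])
E
```

```text
pics
scene [[541.8598888363979, 0.0, 313.1675593373112], [0.0, 541.8598888363979, 236.29368701299953], [0.0, 0.0, 1.0]] [ 1.2394 -0.4025  0.9111] [[0.4722, 0.5941, -0.6512], [0.8815, -0.325, 0.3426], [-0.0081, -0.7358, -0.6771]]
top [[611.6131864457377, 0.0, 318.9973282723651], [0.0, 611.6131864457377, 245.78847658951793], [0.0, 0.0, 1.0]] [ 0.4154 -0.013   1.5182] [[-0.009, -0.998, 0.0632], [-1.0, 0.0091, 0.0019], [-0.0025, -0.0631, -0.998]]
{'K': array([[371.64829954,   0.        , 320.12482036],
       [  0.        , 371.64829954, 233.72383895],
       [  0.        ,   0.        ,   1.        ]]), 'tool_from_camera': array([[-4.02559015e-04, -2.90008606e-01,  9.57023953e-01,
        -1.45082500e-01],
       [-1.01170330e-03, -9.57023422e-01, -2.90008871e-01,
         7.13633163e-02],
       [ 9.99999407e-01, -1.08496998e-03,  9.18557423e-05,
        -3.99649883e-04],
       [ 0.00000000e+00,  0.00000000e+00,  0.00000000e+00,
         1.00000000e+00]])}
0.1 [ 0.26313466 -0.62100941  0.22637574] [[-0.001  0.921  0.39 ]
 [ 0.002  0.39  -0.921]
 [-1.    -0.    -0.002]] 0.08558506629262609 [0.91368567 0.33909788 0.53441479]
```

View pics/top0.png

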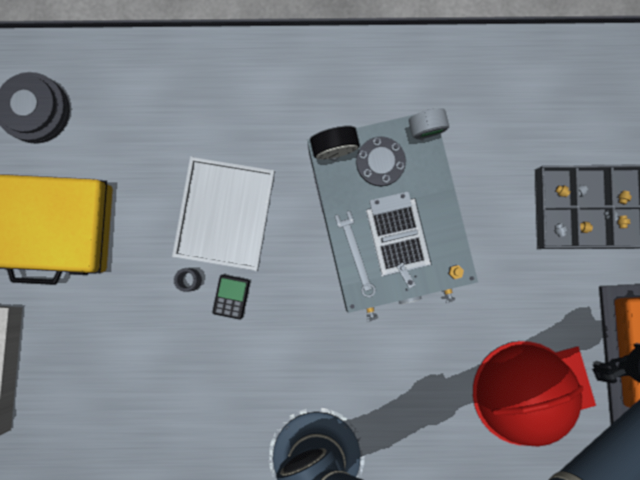

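View pics/scene0.png

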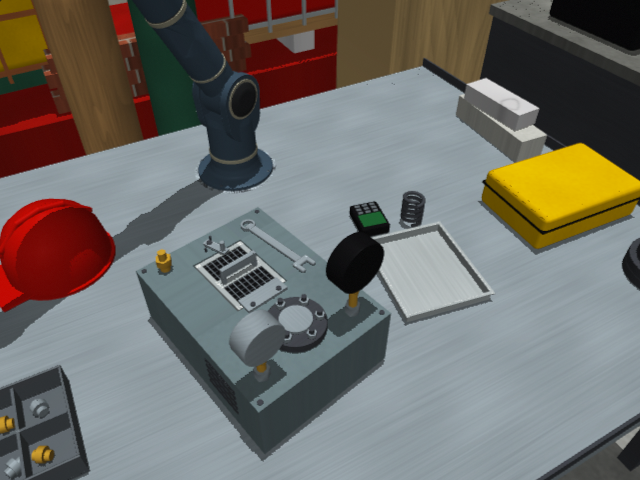

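The top view shows the console with the filter frame around (400,238) and the tab stud near (405,270). The adaptor is at (456,271), the wrench at (355,255) and the tray's centre at about (224,214), with the spring at (188,279) and the calibrator at (231,297). The scene view agrees with this layout.

```bash
cat > h.py <<'E'
from rig import *
import cv2, numpy as np
def ray_top(n,uv,z):
    c=camera_params(n);K=c["K"]
    uv=np.atleast_2d(uv).astype(float)
    d=np.c_[(uv-[K[0,2],K[1,2]])/K[0,0],np.ones(len(uv))]@np.array(c["rotation"]).T
    o=np.array(c["position"]); return o+d*((z-o[2])/d[:,2])[:,None]
def ray_wrist(uv,z,pos,R):   # equidistant fisheye -> plane at height z
    c=camera_params("wrist");K=c["K"];T=c["tool_from_camera"]
    q=(np.atleast_2d(uv).astype(float)-[K[0,2],K[1,2]])/K[0,0]
    r=np.linalg.norm(q,axis=1,keepdims=True)
    d=np.c_[q*np.sinc(r/np.pi)/1.0,np.cos(r)]      # sin(r)/r * q
    d=d@(R@T[:3,:3]).T; o=pos+R@T[:3,3]
    return o+d*((z-o[2])/d[:,2])[:,None]
def down(yaw,pitch=0.):   # tool z along yaw dir, pointing down; pitch raises the near (-x) side
    c,s=np.cos(yaw),np.sin(yaw)
    R=np.array([[0,0,c],[0,0,s],[-1,0,0.]]); R[:,1]=np.cross(R[:,2],R[:,0])
    k=np.array([-s,c,0])
    return cv2.Rodrigues(k*pitch)[0]@R
def snap(f):
    s=sense(); p,d=camera("wrist"); cv2.imwrite(f"pics/{f}.png",p[:,:,::-1]); np.savez(f"pics/{f}.npz",p=p,pos=s["position"],R=s["tcp_rot"]); return s
E
python3 - <<'E'
from h import *
deck=ray_top("top",[[347,312],[478,281]],.14); print("deck front",deck)
print(np.linalg.norm(deck[0]-deck[1]))
tr=ray_top("top",[[191,158],[273,170],[258,270],[174,255]],.024); print("tray",tr,tr.mean(0),[np.linalg.norm(tr[i]-tr[i-1]) for i in range(4)])
e=deck[0]-deck[1]; yaw=np.arctan2(-e[0],e[1]); c=deck.mean(0)+.14*np.array([np.cos(yaw),np.sin(yaw),0]); print(yaw,c)
for z in (yaw,yaw+np.pi):
    print(inverse_kinematics([c[0],c[1],.4],down(z)))
E
```

```text
deck front [[ 0.35328898 -0.07177568  0.14      ]
 [ 0.42002482 -0.36706726  0.14      ]]
0.3027388134776422
tray [[0.73025985 0.30428991 0.024     ]
 [0.69838525 0.10171338 0.024     ]
 [0.45207161 0.13940337 0.024     ]
 [0.49062172 0.34489715 0.024     ]] [0.59283461 0.22257595 0.024     ] [np.float64(0.2430542819910251), np.float64(0.20506887335863824), np.float64(0.24918054395425152), np.float64(0.20907846806076313)]
0.22226585916165786 [ 0.52321297 -0.18855983  0.14      ]
[ 0.72413749  0.21333416 -0.55340163  1.53480107  0.11270067  1.42545479
  0.38681115]
[-0.60477507  0.26083546  1.11679903  1.60170477 -0.23636215  1.42740158
 -2.38660125]
```

```bash
python3 - <<'E'
from h import *
s=sense(); p=s["position"]
move_l([p[0],p[1],.42],feed=.3)
movep([.523-.03,-.1886-.007,.38],down(.222))
snap("w1"); print(sense()["time_s"])
E
```

```text
2.7083
```

View pics/w1.png

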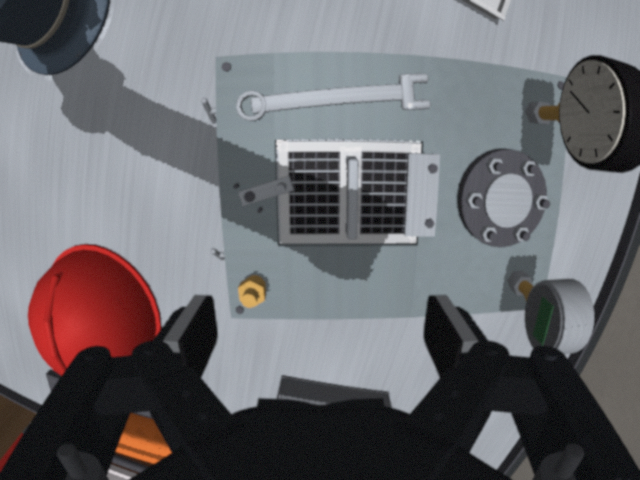

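The wrist view shows the tab pivot at (249,196) and the stud top at (288,185). The filter's near corners are at (278,141) and (279,244), the handle strap is at x≈352 between rows 155 and 212, and the adaptor is at (252,292). I'll zoom in and cast these points.

```bash
python3 - <<'E'
from h import *
a=np.load("pics/w1.npz");p,pos,R=a["p"],a["pos"],a["R"]
f=lambda uv,z:ray_wrist(uv,z,pos,R)
near=f([[278,141],[279,244]],.14); print("near corners",near,np.linalg.norm(near[0]-near[1]))
e=near[0]-near[1]; print("yaw",np.arctan2(-e[0],e[1]))
dk=f([[217,57],[232,319]],.14); e=dk[0]-dk[1]; print("deck front",np.linalg.norm(e),np.arctan2(-e[0],e[1]),dk.mean(0))
print("pivot",f([249,196],.15),"stud",f([288,185],.168))
hb=f([[353,156],[353,212]],.176);print("handle",hb,hb.mean(0),np.linalg.norm(hb[0]-hb[1]))
print("adaptor top",f([252,292],.186))
crop=p[125:260,200:450,::-1]
cv2.imwrite("pics/w1c.png",cv2.resize(crop,None,fx=3.2,fy=3.2,interpolation=cv2.INTER_CUBIC))
E
```

```text
near corners [[ 0.43525604 -0.15197748  0.14      ]
 [ 0.45770166 -0.26130532  0.14      ]] 0.11160816777590095
yaw 0.20249189846173374
deck front 0.2999469890083161 0.21936521452118446 [ 0.38563625 -0.22210632  0.14      ]
pivot [[ 0.41757419 -0.21310712  0.15      ]] stud [[ 0.45618629 -0.19017831  0.168     ]]
handle [[ 0.51054522 -0.14840396  0.176     ]
 [ 0.52319083 -0.20110107  0.176     ]] [ 0.51686803 -0.17475252  0.176     ] 0.054193141657285365
adaptor top [[ 0.44172271 -0.30223248  0.186     ]]
```

View pics/w1c.png

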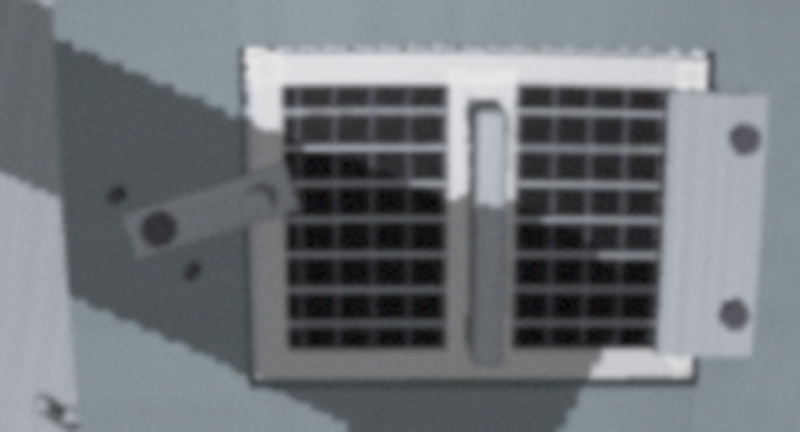

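The zoom shows the filter corners at crop pixels (243,48), (255,381), (694,381) and (713,48). The handle strap runs from (489,108) to (487,365). The tab pivot is at (158,229) and the middle of the tab's end at (291,188).

```bash
python3 - <<'E'
from h import *
a=np.load("pics/w1.npz");p,pos,R=a["p"],a["pos"],a["R"]
f=lambda uv,z:ray_wrist(np.array(uv)/3.2+[200,125]-.34,z,pos,R)
c=f([[243,48],[255,381],[694,381],[713,48]],.14);print("frame",c,[np.linalg.norm(c[i]-c[i-1]) for i in range(4)],c.mean(0))
hb=f([[489,108],[487,365]],.176);print("handle",hb,hb.mean(0),np.linalg.norm(hb[0]-hb[1]))
e=hb[0]-hb[1];print("yaw h",np.arctan2(-e[0],e[1]))
d=(c[3]+c[2]-c[0]-c[1]);print("yaw long",np.arctan2(d[1],d[0]))
yaw=.2195; X=np.array([np.cos(yaw),np.sin(yaw)]);Y=np.array([-X[1],X[0]]);M=np.c_[X,Y]
pv=f([158,229],.15)[0];te=f([291,188],.148)[0];O=c.mean(0)
t=te-pv;print("tab len",np.linalg.norm(t[:2]),"ang",np.arctan2(t[1],t[0])-yaw)
print("pivot in console",(pv-O)[:2]@M,"handle",(hb.mean(0)-O)[:2]@M)
kp=f([[667,92],[656,352]],.1465);print("keeper",(kp-O)[:,:2]@M)
ad=ray_wrist([252,292],.186,pos,R)[0];print("adapt",(ad-O)[:2]@M)
E
```

```text
frame [[ 0.43252531 -0.15110105  0.14      ]
 [ 0.45801793 -0.26090606  0.14      ]
 [ 0.60675937 -0.22817881  0.14      ]
 [ 0.58188441 -0.11598853  0.14      ]] [np.float64(0.1534308614433927), np.float64(0.1127253887077336), np.float64(0.15229934623813388), np.float64(0.11491484195237765)] [ 0.51979675 -0.18904361  0.14      ]
handle [[ 0.5105847  -0.1507421   0.176     ]
 [ 0.52857104 -0.22767708  0.176     ]] [ 0.51957787 -0.18920959  0.176     ] 0.07900948363899979
yaw h 0.22966145971647725
yaw long 0.22376251692579244
tab len 0.04535031873256722 ang 0.28079787728576855
pivot in console [-0.10498297 -0.00146439] handle [-0.00024977 -0.00011433]
keeper [[ 0.05970388  0.04308131]
 [ 0.06033319 -0.04453933]]
adapt [-0.1008467  -0.09347309]
```

```bash
cat >> h.py <<'E'
YAW=.222; O=np.array([.5197,-.1891,0])
def W(x,y,z): c,s=np.cos(YAW),np.sin(YAW); return O+[c*x-s*y,s*x+c*y,z]   # console -> world
E
python3 - <<'E'
from h import *
def pose(th,lag,z):
    r=np.array([np.cos(th),np.sin(th)]);t=np.array([-r[1],r[0]])
    q=np.array([-.105,0])+.036*r-lag*t
    return W(q[0],q[1],z),down(YAW+th-np.pi/2)
command_gripper(0.0,30)
movep(*pose(.28,.030,.25))
move_l(pose(.28,.030,.178)[0],feed=.1,until_force=8)
print(sense()["position"],sense()["time_s"],sense()["finger_gap"])
f0=sense()["wrist_force"]
for th in np.linspace(.28,1.6,8):
    P,Rr=pose(th,.0195,.178); h=move_l(P,Rr,feed=.03,until_force=12)
    s=sense();print(round(th,2),h,np.round(s["wrist_force"]-f0,1))
    if h: break
P,Rr=pose(th,.027,.178); move_l(P,Rr,feed=.05)
move_l(P+[0,0,.08],feed=.15)
movep(W(-.05,-.0,.32),down(YAW)); snap("w2")
command_gripper(.05)
print(sense()["time_s"],sense()["finger_gap"])
E
python3 - <<'E'
import cv2;p=cv2.imread("pics/w2.png");cv2.imwrite("pics/w2.png",p)
E
```

```text
[ 0.46383684 -0.22132891  0.17857015] 5.4667 -0.0002356328864436223
0.28 False [-0.5  0.3 -0.4]
0.47 False [-0.4  0.6 -0.7]
0.66 False [-0.5 -0.1 -0.5]
0.85 False [-0.6  0.2 -0.1]
1.03 False [0.3 1.1 0.1]
1.22 False [-0.5 -0.2  1.1]
1.41 False [-0.8 -0.3 -0.8]
1.6 False [-1.1  1.   0. ]
10.8 0.04977570089758057
```

View pics/w2.png

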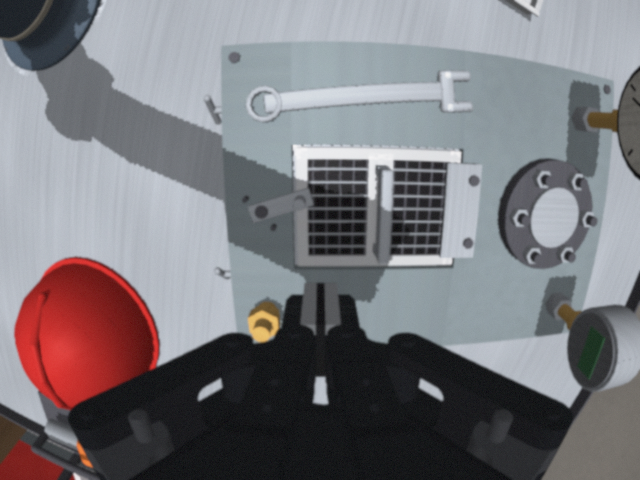

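The tab did not move: the bar still runs from (262,211) to about (305,198). The fingers seem to have passed over the stud. I'll use depth to measure where the fingertips are in the tool frame.

```bash
python3 - <<'E'
from h import *
command_gripper(0.0,30)
s=sense(); p,d=camera("wrist"); np.savez("pics/w3.npz",p=p,d=d,pos=s["position"],R=s["tcp_rot"])
c=camera_params("wrist");K=c["K"];T=c["tool_from_camera"]
v,u=np.mgrid[0:480,0:640]; q=np.dstack([(u-K[0,2]),(v-K[1,2])])/K[0,0]; r=np.linalg.norm(q,axis=2,keepdims=True)
dr=np.dstack([q*np.sinc(r/np.pi),np.cos(r)]); P=dr/dr[:,:,2:]*d[:,:,None]
Pt=P@T[:3,:3].T+T[:3,3]; Pw=Pt@np.array(s["tcp_rot"]).T+s["position"]
np.save("pics/w3P.npy",Pw)
for row in range(270,345,6): print(row,[tuple(np.round(Pt[row,cc]*1000).astype(int)) for cc in (295,312,320,328,345)])
# points standing above the deck near the tab, in console frame
Q=(Pw-O); cx=Q[:,:,0]*np.cos(YAW)+Q[:,:,1]*np.sin(YAW); cy=-Q[:,:,0]*np.sin(YAW)+Q[:,:,1]*np.cos(YAW)
for lo,hi in ((.144,.152),(.158,.175)):
    m=(cx>-.13)&(cx<-.04)&(abs(cy)<.04)&(Pw[:,:,2]>lo)&(Pw[:,:,2]<hi)&(d>0)
    print(lo,m.sum(),np.round(np.c_[cx[m],cy[m],Pw[:,:,2][m]].mean(0),4) if m.any() else"", np.round([cx[m].min(),cx[m].max(),cy[m].min(),cy[m].max()],3) if m.any() else "")
m=(abs(cx)<.07)&(abs(cy)<.05)&(d>0); print("filter z median",np.median(Pw[:,:,2][m]), s["position"])
cr=np.hstack([cv2.resize(p[160:260,230:340],None,fx=3.5,fy=3.5,interpolation=cv2.INTER_CUBIC),cv2.resize(p[265:365,265:375],None,fx=3.5,fy=3.5,interpolation=cv2.INTER_CUBIC)])
cv2.imwrite("pics/w3c.png",cr[:,:,::-1]); print(s["time_s"])
E
```

```text
270 [(np.int64(181), np.int64(-61), np.int64(-27)), (np.int64(181), np.int64(-61), np.int64(-10)), (np.int64(182), np.int64(-61), np.int64(-3)), (np.int64(182), np.int64(-61), np.int64(5)), (np.int64(182), np.int64(-61), np.int64(21))]
276 [(np.int64(182), np.int64(-68), np.int64(-27)), (np.int64(182), np.int64(-68), np.int64(-11)), (np.int64(181), np.int64(-67), np.int64(-3)), (np.int64(182), np.int64(-68), np.int64(5)), (np.int64(182), np.int64(-68), np.int64(21))]
282 [(np.int64(182), np.int64(-74), np.int64(-27)), (np.int64(182), np.int64(-74), np.int64(-11)), (np.int64(182), np.int64(-74), np.int64(-3)), (np.int64(181), np.int64(-73), np.int64(5)), (np.int64(183), np.int64(-74), np.int64(21))]
288 [(np.int64(181), np.int64(-80), np.int64(-27)), (np.int64(-12), np.int64(11), np.int64(-6)), (np.int64(-12), np.int64(11), np.int64(-3)), (np.int64(-12), np.int64(11), np.int64(1)), (np.int64(181), np.int64(-80), np.int64(21))]
294 [(np.int64(-10), np.int64(7), np.int64(-13)), (np.int64(-17), np.int64(11), np.int64(-6)), (np.int64(-17), np.int64(11), np.int64(-2)), (np.int64(-19), np.i
[... 1402 characters left out ...]
, np.int64(14), np.int64(5))]
336 [(np.int64(-50), np.int64(13), np.int64(-10)), (np.int64(-49), np.int64(12), np.int64(-5)), (np.int64(-40), np.int64(6), np.int64(-2)), (np.int64(-49), np.int64(12), np.int64(0)), (np.int64(-49), np.int64(12), np.int64(5))]
342 [(np.int64(-52), np.int64(12), np.int64(-10)), (np.int64(-53), np.int64(12), np.int64(-5)), (np.int64(-40), np.int64(4), np.int64(-2)), (np.int64(-52), np.int64(12), np.int64(0)), (np.int64(-53), np.int64(13), np.int64(5))]
0.144 1063 [-0.0909  0.0031  0.1468] [-0.122 -0.06  -0.019  0.019]
0.158 132 [-0.0703  0.0093  0.1657] [-0.075 -0.066  0.004  0.014]
filter z median 0.39331357624558905 [ 0.47092184 -0.20011782  0.31999816]
11.3333
```

View pics/w3c.png

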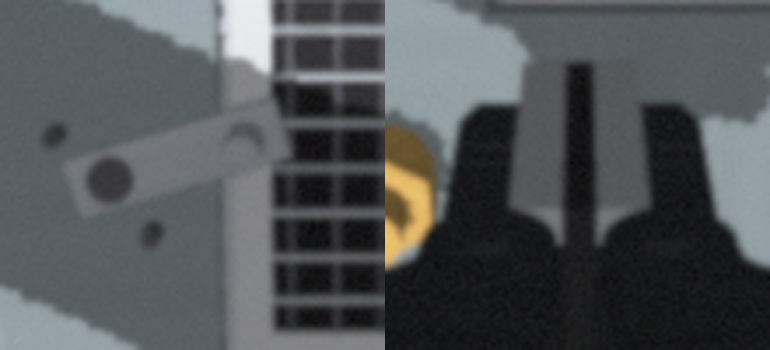

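The right half of the crop shows the closed pads ending at about tool x = -10 mm, which is 35 mm short of the stated +25. The deck depth (z 0.139) and the stud (console -70, +9, top 0.166) are where they should be. So I did pass over the stud. A gentle touch on bare deck will settle the tip offset.

```bash
python3 - <<'E'
from h import *
movep(W(0,-.1,.21),down(YAW)); sleep(.2)
h=move_l(W(0,-.1,.12),feed=.03,until_force=4)
s=sense();print(h,s["position"],s["wrist_force"],s["time_s"])
move_l(W(0,-.1,.2),feed=.15)
print(sense()["time_s"])
E
```

```text
True [ 0.541729   -0.28667644  0.13615569] [-0.88477724  0.51506571  3.90648495] 14.4167
15.0
```

```bash
python3 - <<'E'
from h import *
def pose(th,lag,z):
    r=np.array([np.cos(th),np.sin(th)]);t=np.array([-r[1],r[0]])
    q=np.array([-.105,0])+.036*r-lag*t
    return W(q[0],q[1],z),down(YAW+th-np.pi/2)
movep(*pose(.28,.030,.20))
move_l(pose(.28,.030,.149)[0],feed=.1,until_force=8)
f0=sense()["wrist_force"]
for th in np.linspace(.28,1.65,7):
    P,Rr=pose(th,.0165,.149); h=move_l(P,Rr,feed=.035,until_force=12)
    s=sense();print(round(th,2),h,np.round(s["wrist_force"]-f0,1))
    if h: break
P,Rr=pose(th,.024,.149); move_l(P,Rr,feed=.05)
move_l(P+[0,0,.06],feed=.2)
movep(W(0,0,.26),down(YAW)); command_gripper(.04,30)
s=sense(); p,d=camera("wrist"); cv2.imwrite("pics/w4.png",p[:,:,::-1]); np.savez("pics/w4.npz",p=p,d=d,pos=s["position"],R=s["tcp_rot"])
print(s["time_s"])
E
```

```text
0.28 False [ 1.5 -1.2  0.7]
0.51 False [ 0.5 -1.2  1.4]
0.74 False [ 0.4 -1.7  1.2]
0.96 False [ 2.  -1.4  0.4]
1.19 False [ 1.4 -1.4  1.6]
1.42 False [ 1.3 -1.5  1.5]
1.65 False [ 1.4 -0.7  1.1]
21.475
```

View pics/w4.png

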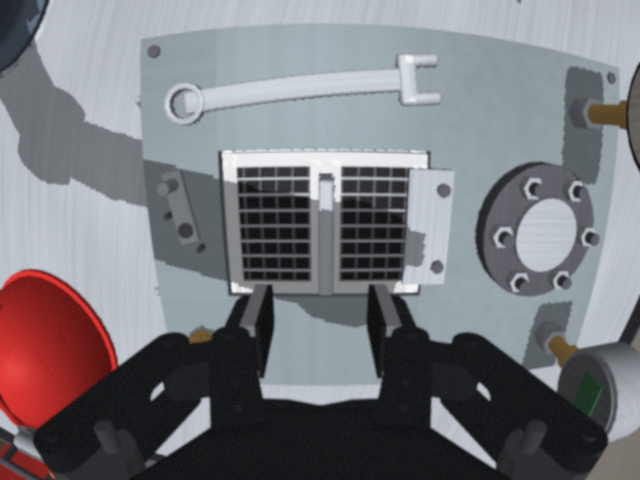

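The tab is now aside: pivot (185,230), end (170,172), about 1.75 rad. The handle is between the jaws' planes. Next come the grasp and the tilt, with force checks.

```bash
python3 - <<'E'
from h import *
s=sense();print(s["wrist_force"])
h=move_l(W(0,0,.144),down(YAW),feed=.08,until_force=8)
f0=sense()["wrist_force"];print("down",h,f0,sense()["position"])
if not h:
    command_gripper(0.0,60); s=sense();print("gap",s["finger_gap"],s["wrist_force"]-f0,s["position"])
    if .007<s["finger_gap"]<.014:
        p=None
        for a in np.radians([2,4,6,8]):
            dx,dz=-.075,.016
            P=W(.075+dx*np.cos(a)+dz*np.sin(a),0,.128-dx*np.sin(a)+dz*np.cos(a))
            h=move_l(P,down(YAW,a),feed=.015,until_force=15); s=sense()
            print(np.degrees(a),h,np.round(s["wrist_force"]-f0,1),np.round(s["ft_torque"],2),s["finger_gap"])
            if h: break
p,d=camera("scene"); cv2.imwrite("pics/s5.png",cv2.resize(p[190:330,130:350],None,fx=3.5,fy=3.5,interpolation=cv2.INTER_CUBIC)[:,:,::-1])
print(sense()["time_s"])
E
```

```text
[-0.10058099  0.18853135 -0.12810958]
down False [0.25346585 0.01051154 0.24321331] [ 0.52006968 -0.18919653  0.1445232 ]
gap 0.008801286072175318 [-0.34076873 -0.8532571   1.60723499] [ 0.52026143 -0.18912823  0.14459352]
2.0 False [0.1 0.1 1.2] [ 0.05 -0.48 -0.02] 0.008918381725707298
4.0 False [-0.2 -0.3  0.8] [ 0.07 -0.46 -0.02] 0.008851668537419977
6.000000000000001 False [-0.5 -0.2  2. ] [ 0.02 -0.37 -0.02] 0.00879693252619149
8.0 False [-1.3 -0.3  3. ] [ 0.04 -0.28  0.  ] 0.008995853479254648
24.85
```

View pics/s5.png

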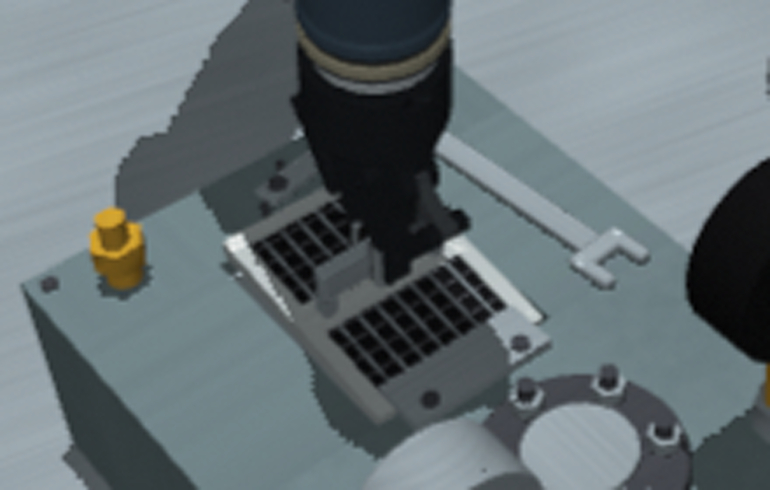

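The filter's near edge is up at 8° with only small forces. Now I'll draw it out and lift.

```bash
python3 - <<'E'
from h import *
s=sense();f0=s["wrist_force"];p0=np.array(s["position"]);X=np.array([np.cos(YAW),np.sin(YAW),0]);a=np.radians(8)
h=False
for t in (.007,.014,.021):
    h=move_l(p0-t*X+[0,0,.0005],feed=.03,until_force=10);s=sense();print(t,h,np.round(s["wrist_force"]-f0,1),s["finger_gap"])
    if h: break
if not h:
    h=move_l(p0-.021*X+[0,0,.06],feed=.06,until_force=12);s=sense();print("lift",h,np.round(s["wrist_force"]-f0,1),s["finger_gap"])
    if not h:
        q=p0-.021*X; q[2]=.37; move_l(q,down(YAW),feed=.2)
        P,_=camera("scene"); cv2.imwrite("pics/s6.png",P[:,:,::-1])
        s=sense();print(s["wrist_force"],s["finger_gap"],s["time_s"])
E
```

```text
0.007 False [-0.3  0.6 -2.2] 0.008896805127147554
0.014 False [ 0.1  0.5 -2.7] 0.008610020539284875
0.021 False [-2.   0.1 -2.3] 0.008911756834972561
lift False [-0.2  0.1 -5. ] 0.009117120137210671
[-0.28207466 -0.22116683 -2.41660822] 0.009087719329622436 28.125
```

```bash
python3 - <<'E'
from h import *
R=down(-.159); C=[.5928,.2226]
move_l([*C,.37],R,feed=.25); move_l([*C,.11],R,feed=.2)
P,_=camera("scene"); cv2.imwrite("pics/s7.png",P[150:400,280:620,::-1]);
P,d=camera("top"); cv2.imwrite("pics/t7.png",cv2.resize(P[120:340,120:380],None,fx=2,fy=2)[:,:,::-1])
a=cv2.imread("pics/s7.png");b=cv2.imread("pics/t7.png");b=cv2.resize(b,(390,330));a=cv2.resize(a,(390,287))
o=np.zeros((330,780,3),np.uint8);o[:287,:390]=a;o[:,390:]=b;cv2.imwrite("pics/c7.png",o)
s=sense();print(s["position"],s["finger_gap"],s["time_s"])
E
```

```text
[0.59352369 0.2230038  0.11131931] 0.008849379457930349 31.525
```

View pics/c7.png

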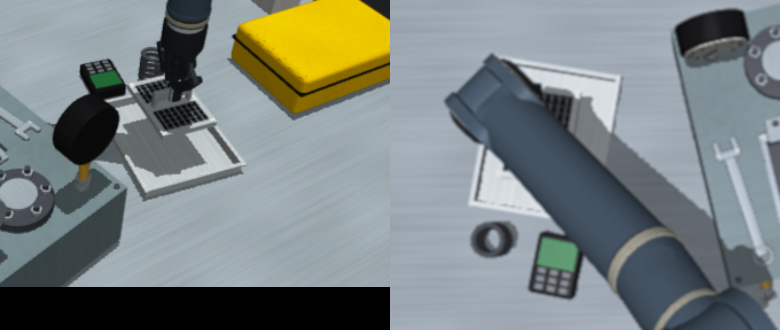

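The filter hangs level over the tray at (0.593, 0.223), aligned with its walls. Next I'll set it down.

```bash
python3 - <<'E'
from h import *
C=[.5928,.2226]
move_l([*C,.032],feed=.1)
sleep(.2);f0=sense()["wrist_force"]
h=move_l([*C,.014],feed=.012,until_force=3); s=sense();print(h,s["position"],np.round(s["wrist_force"]-f0,1))
command_gripper(.03); s=sense();print(s["finger_gap"],s["position"])
move_l([*C,.12],down(-.159),feed=.1); move_l([.50,.10,.40],feed=.25)
movep([.42,-.05,.42],down(0.))
P,d=camera("top"); cv2.imwrite("pics/t8.png",cv2.resize(P[100:340,120:500],None,fx=2.1,fy=2.1)[:,:,::-1])
P,d=camera("scene"); cv2.imwrite("pics/s8.png",P[:,:,::-1])
print(sense()["time_s"])
E
```

```text
True [0.59278423 0.2226095  0.01964112] [-1.1  0.2  8.9]
0.03007604485159898 [0.59137033 0.22158112 0.0179217 ]
37.3917
```

View pics/s8.png

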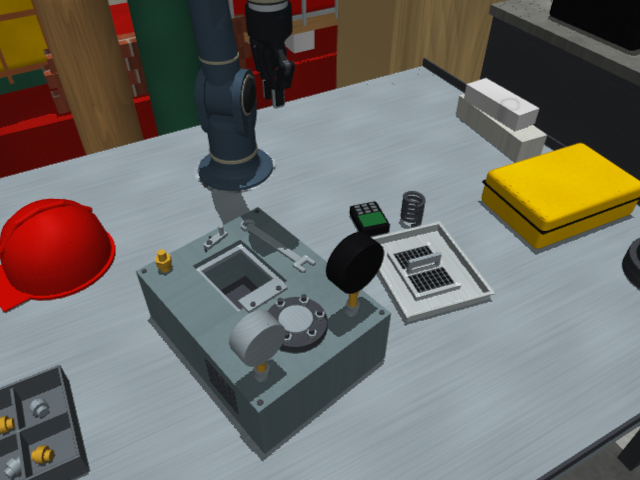

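The scene view shows the filter flat in the tray, handle up, around (425,270). The well is empty, the tab is aside at (215,238), and the wrench, adaptor, spring and calibrator are in place.

```bash
python3 - <<'E'
from rig import *
print(finish_job(), sense()["time_s"])
E
```

```text
the job is handed in; nothing more can be done
the job is handed in; nothing more can be done
```

The filter is out of the console and lying flat, handle up, inside the steel tray. The gripper has let go and moved away. I handed the job in at about 37 s.

**What I did:** I swung the tab aside to about 1.75 rad, gripped the handle and tilted the near edge up 8°. I then drew the filter 21 mm out from under the keeper, lifted it clear, carried it over and set it down. Force changes during the draw and lift stayed at or below 5 N, and it touched down at about 9 N.

**Last check:** The final scene picture shows the well empty, the tab still aside, and the wrench, adaptor, calibrator and spring where they were. I judged this by eye and did not measure the bystanders' positions.

**What disagreed:**
- **First tab push:** It passed over the stud without touching it. A gentle touch on the bare deck (about 4 N) showed the closed fingertips about 4 mm behind the TCP, not the stated 25 mm ahead. The wrist depth image put them about 10 mm behind. I used the touch value from then on.
- **Force while tilting:** The wrist force read up to +3 N upward, probably the far edge resting lightly on its ledge. It went away when I drew the filter out.

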